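# Load a fragrance cartridge through the diffuser's spring gate

## Task

Load the block-shaped fragrance cartridge into the scent diffuser on the hall console: slide it along the lane, pointed foot first, so that it pushes the spring gate open and holds it open while it passes through, and carry on until it is pressed gently but firmly against the soft rubber seal at the far end - push until you feel the seal give a few millimetres, without crushing it or wedging the cartridge in the lane. Leave the cartridge standing there against the seal, let the gate swing shut behind it, and do not disturb the other things on the table.

Things in the scene. Friction and masses are not known exactly. Their poses are not given: they have to be found in the camera images.
- cartridge_mid (a point): Middle of the fragrance cartridge: a white upright block, 90 mm long (x) by 30 wide (y), on a wider grey foot; 80 mm high in all, about 0.45 kg, loose on the table. This point is 40 mm above its underside, 45 mm from both ends; x points to the pointed end of the foot, z up. Grip the block across its width, fingertips at least 34 mm above the underside, to clear gate and lips.
- cartridge: The same cartridge; origin in the middle of its underside, same axes. Its foot is 44 mm wide, 10 mm high and 90 mm long; the front 22 mm of the foot narrow to a point at +x, the end that goes in first. The block stands on the foot, from 10 to 80 mm up, its flat front face 45 mm ahead of the origin.
- diffuser: Scent diffuser, a dark wooden base 345 x 116 mm (x = -80 to +265 mm), fixed; its place and yaw vary. Origin at table level, mid-lane, at the shut gate; x runs inwards along the lane, y left, z up. Lane floor: 16 mm above the table, from x = -80 mm. Posts beside the gate: 50 mm above the table. Housing at the far end (x = 205 to 265 mm): 88 mm above the table. The lane is open above.
- lane_mouth (a point): On the lane floor, mid-lane, at the shut gate; diffuser's axes. From 66 to 190 mm past it the lane is 48 mm wide between walls (flared leads before); there metal lips, 14 to 20 mm above the floor, reach over the cartridge's foot from both sides with 36 mm between them for the block, so the cartridge goes in only along the lane.
- gate (a joint): Steel gate leaf, 51 mm long, 28 high (top 46 mm above the table), upright hinge at x = 0, y = +30 mm of the diffuser. 0 rad: shut across the lane; swings only inwards, 1.6 rad: folded along the left wall. Sprung shut (0.03 to 0.11 N m): up to 8 N to push through, 2 N of side push to the right. Free to shut once the cartridge's rear is 52 mm past it.
- seal (a joint): Black rubber disc, 24 mm across, centre 58 mm above the table, at the lane's end: how far it is pressed in (m), 0 at rest, at most 12 mm, 1 N per mm. The block's front face presses it. Its place is not reported: at rest 160 to 176 mm past the shut gate, so feel for it. Floor friction keeps 1 to 4 mm of the press when the cartridge, standing on the floor, is let go.
- spare_mid (a point): A round white spare canister with a round foot, 54 mm across and 78 mm high, loose; a bystander. This point is at its centre, 39 mm up. It and the cartridge may stand on either side of the diffuser.
- keybowl: White ceramic bowl, 120 mm across, 45 mm high; bystander.
- notebook: Dark notebook, 150 x 210 x 22 mm; bystander.
- candle: Candle jar, 76 mm across, 85 mm high; bystander.
- card_box: Small cardboard box 95 x 62 x 25 mm; bystander.
- specs_case: Black spectacles case 160 x 60 x 40 mm; bystander.
- cartridge_nose (a point): The point of the cartridge's foot, 45 mm ahead (x) of the cartridge's middle and 5 mm above its underside; the cartridge's axes.
- key: Flat brass key, about 65 mm long, 3 mm thick; bystander.
Not all that is in view belongs to the job. What is shaped like the cartridge but blue or yellow is not meant.

How it is judged:
On the way, in this order (a step that is already met when the one before it is completed fails the run):
1. the cartridge stands in the gateway, low in the lane and pointed end first, and holds the gate open by more than 1 rad (value of joint gate above 1 rad and x of cartridge in the frame of diffuser between -0.04 and 0.075 m and z of cartridge in the frame of diffuser below 0.028 m and y of cartridge_mid in the frame of diffuser between -0.012 and 0.012 m and x of cartridge_nose in the frame of diffuser above 0.005 m), for 0.2 s.
2. the cartridge, in the lane, presses the seal in by at least 3 mm (value of joint seal above 0.003 m and x of cartridge in the frame of diffuser above 0.112 m and z of cartridge in the frame of diffuser below 0.022 m), for 0.2 s.
At the end, for the whole second after the job is handed in: The cartridge stands upright (within 0.06 rad) on the lane floor under the lips, along the lane (within 0.1 rad) with its pointed end inwards (point at least 155 mm past the gate), at rest and still pressing the seal in by at least 0.6 mm; the gate is shut behind it (under 0.08 rad) (value of joint seal above 0.0006 m and value of joint gate below 0.08 rad and x of cartridge in the frame of diffuser above 0.112 m and z of cartridge in the frame of diffuser below 0.019 m and angle between the x axis of cartridge and the x axis of diffuser, either way round below 0.1 rad and angle between cartridge's own z axis and vertical below 0.06 rad and linear speed of cartridge below 0.01 m/s and x of cartridge_nose in the frame of diffuser above 0.155 m); the robot touches nothing.
It fails at once if the seal is crushed (pressed in by more than 9.5 mm) (value of joint seal above 0.0095 m).
It fails at once if the cartridge is rammed against or wedged in the gate, posts, walls or lips of the lane (more than 30 N; the lane floor does not count) (contact force between cartridge and diffuser above 30 N).
It fails at once if the cartridge is tipped by more than 0.4 rad (angle between cartridge's own z axis and vertical above 0.4 rad).
It fails at once if a bystander is moved by more than 30 mm (distance of any of spare_mid, keybowl, notebook, candle, card_box, specs_case, key from where it was at the start of the episode above 0.03 m).
It also fails if it takes over 72 s, if anything falls off the work surface, if the arm or the gripper's body presses on something with over 40 N, if the wrist force passes 120 N, or if a joint passes its speed limit or range.

## Robot

A 6-joint arm with a two-finger parallel gripper is mounted at the origin on the work surface. World frame = base frame: x ahead of the robot, y to its left, z up, the work surface at z = 0. Lengths are in m, angles in rad, forces in N, time in s.
With the tool pointing down it reaches from about 0.375 to 0.9 m from the base axis. Payload 3.1 kg.
Tool frame: the origin (TCP) lies at the very end of the fingers, on their centre line; the grasp point (between the pads) lies 19 mm behind it (grip_depth is the distance from the TCP to the grasp point, in m); z points along the fingers, y is the line along which they close (so a half turn about z gives the same grasp; the last joint's range is limited). The gripper opens to 85 mm and grips with 20 to 120 N. Pads are 22 mm wide; open, the fingers measure 114 mm over their backs; the gripper's body (76 mm by 85 mm) begins 54 mm behind the grasp point. The pads swing forward as they close: fully open they stand 13 mm farther back than shut.
Start: joints at [-1.389, 0.527, 1.433, -0, 1.181, -0.178], TCP at [0.221, -0.585, 0.21] pointing down, gripper open.
Joint ranges: [-3.08, 3.08], [-0.75, 2.2], [0.22, 2.44], [-1.43, 4.57], [0, 2.65], [-2.85, 2.85]. Speed limits (rad/s): [2.79, 2.79, 3.14, 3.14, 3.14, 3.14].

## Interface

Orientations are given as a unit quaternion [x, y, z, w].
In Python, from station import * gives the robot as it stands.
- The arm moves only by the tool apply_moves, never from a script. Its argument "plan" is a list of rows, each a list of 7 numbers: the shift along the tool's x, y, z in m, then the turn, a rotation vector about the tool's x, y, z in rad, then the gripper command: -1 is fully open, 1 is shut, values between are in proportion. In form: [[dx, dy, dz, wx, wy, wz, jaw], ...]. A call has 1 to 8 rows; each row shifts and turns the commanded pose from where the row before left it, along the tool's axes as they then stand; what a row does not reach is not made up. A row lasts 1/8 s, in which the tool goes at most 62.5 mm and 10.7 degrees, less where a joint would pass 70% of its speed; a pose out of reach is approached as far as the arm can. A call is refused whole if a number of a shift passes 0.0625 or a number of a turn 0.188, either way. A call with a gripper value outside its range is refused whole. The fingers move at their own pace and stop on an object; "force" is the grip in N (left out, the last holds). Time passes only in rows, so rows that do not move let the fingers close. It gives the time, the measured TCP pose, the force, the opening and the grip force at its end, in the units of the state.
- sense(): the state, without advancing time (a new reading comes with each control period).
- snapshot(name): name is "scene" or "top" or "wrist"; returns the picture (420x560x3 uint8, red, green, blue); there is no depth.
- calibration(name): a dict with "camera_matrix" (3x3 intrinsics, pixels), "R" (3x3) and "t" (3): a world point X has camera coordinates R X + t; the wrist camera has in their place "mount" (4x4, takes a point from camera to tool coordinates, whose origin is the TCP and whose axes are the flange's). Camera axes: x right, y down, z forward; pixel columns grow to the right and rows downward; lengths in m; the calibration is good to about 2 mm. A picture is of the moment at which its call begins: read the wrist's pose just before it. calibration takes no time and is no camera call.
- sign_off(): hands the job in; it is judged then, once.
The state is a dict: "t": time; "q": joint angles; "qd": joint speeds; "tau": joint torques, N m; "tcp_pos": TCP position; "tool_rot": TCP orientation; "force": force on the tool from outside, world axes, zero at the start; "ft_torque": the same for the moment, N m; "finger_gap": opening from 0.0 (shut) to 1.0 (fully open); "gripper_force": force on a finger pad.
Only numpy, scipy, OpenCV 4.12 (cv2) and the standard library are available. Lean on these libraries where they do the work, as an engineer would, in place of code of your own. Each camera call takes 0.05 s, during which the arm holds its last target. There are 200 camera calls.

## Working session

There is one attempt and no reset: what is moved stays moved. The work goes in short steps, Python scripts to look and compute and a tool call to move; the robot and the scene stay as the last step left them, time stands still between calls to the robot, and variables do not carry over. Pictures are saved under pics/ and viewed, at most 10 in all, crops included, and the job is handed in when it is done.

Besides the shell and the picture viewer there is one more tool, called after ">>>" as name(argument=value, ...), one argument or row to a line, values as JSON. apply_moves: Moves the arm, as the interface text tells. Its arguments: {"type":"object","properties":{"plan":{"type":"array"},"force":{"type":"number"}},"required":["plan"]}

```bash
ls; mkdir -p pics; python3 - <<'E'
from station import *
import cv2
s=sense();print(s)
for n in("top","scene"):
    im=snapshot(n);cv2.imwrite(f"pics/{n}0.png",im[:,:,::-1])
    c=calibration(n);print(n,c)
print(calibration("wrist"))
E
```

```text
pics
{'t': 0.0, 'q': array([-1.38850747e+00,  5.28497960e-01,  1.43390580e+00,  4.18178473e-06,
        1.18138583e+00, -1.78512971e-01]), 'qd': array([ 0.00098588, -0.00351393,  0.00034636, -0.00162849,  0.00031007,
       -0.00147779]), 'tau': array([ 1.21073033e-03, -4.42341757e+01, -1.78024864e+01, -2.76264664e-04,
        8.47419753e-03, -3.57602225e-06]), 'tcp_pos': array([ 0.22052109, -0.58398911,  0.20851302]), 'tool_rot': array([ 9.83771388e-01,  1.79423105e-01, -1.40368392e-07, -1.09847043e-03]), 'force': array([-1.10185724,  0.13110026,  0.57699535]), 'ft_torque': array([-0.04005893,  0.00498703, -0.03235604]), 'gripper_force': 0.0, 'finger_gap': 0.9976868098558188}
top {'camera_matrix': array([[524.44873804,   0.        , 279.06805237],
       [  0.        , 524.44873804, 201.8710887 ],
       [  0.        ,   0.        ,   1.        ]]), 'R': array([[ 0.0147852 , -0.99983725,  0.01033748],
       [-0.98096059, -0.01650673, -0.19350411],
       [ 0.19364326, -0.00727967, -0.981045  ]]), 't': array([0.00293597, 0.51860985, 1.25634739])}
scene {'camera_matrix': array([[506.
[... 170 characters left out ...]
0.95932323, -0.01832247],
       [ 0.48445773, -0.15869701, -0.86029993],
       [-0.82821343,  0.23348275, -0.50945884]]), 't': array([-0.17520734, -0.17255936,  1.89444918])}
{'camera_matrix': array([[316.44071994,   0.        , 279.65291544],
       [  0.        , 316.44071994, 217.41326977],
       [  0.        ,   0.        ,   1.        ]]), 'mount': array([[-4.38508548e-04, -9.48507249e-01, -3.16755121e-01,
         8.18339503e-02],
       [ 9.99999863e-01, -5.06258426e-04,  1.31588399e-04,
         1.40634096e-03],
       [-2.85172500e-04, -3.16755020e-01,  9.48507341e-01,
        -1.65158337e-01],
       [ 0.00000000e+00,  0.00000000e+00,  0.00000000e+00,
         1.00000000e+00]])}
```

View pics/top0.png

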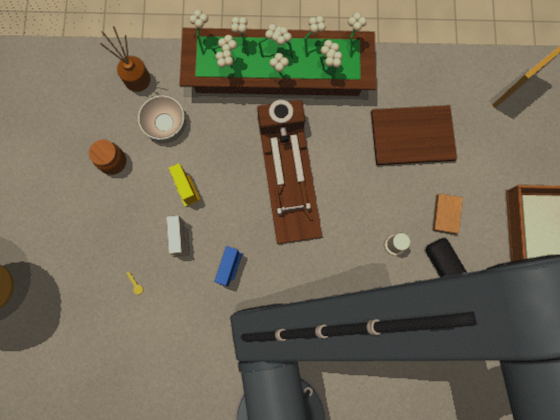

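View pics/scene0.png

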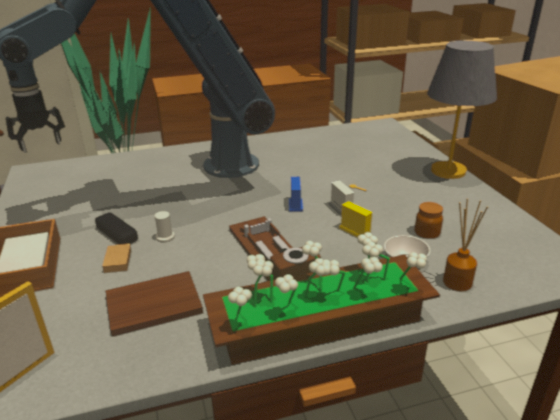

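Top view: white upright block at (174,235), yellow at (183,185), blue at (228,266), round white canister at (398,243). The diffuser runs from its open end near (297,240) to the housing at (281,112). The gate with its posts is at (293,208). The white block at (174,235) fits the cartridge, because it is the only white one that isn't round. Next I'll take an enlarged crop to confirm it and to see which end is pointed.

```bash
cat > h.py <<'E'
import numpy as np, cv2
from scipy.spatial.transform import Rotation as Ro
from station import *
def cam(name,s=None):
    c=calibration(name);K=c["camera_matrix"]
    if name=="wrist":
        T=np.eye(4);T[:3,:3]=Ro.from_quat(s["tool_rot"]).as_matrix();T[:3,3]=s["tcp_pos"]
        W=T@c["mount"];return K,W[:3,:3].T,-W[:3,:3].T@W[:3,3]
    return K,c["R"],c["t"]
def ray(C,px,z):
    K,R,t=C;o=-R.T@t;px=np.atleast_2d(px).astype(float)
    d=(np.c_[px,np.ones(len(px))]@np.linalg.inv(K).T)@R
    return o+d*((z-o[2])/d[:,2])[:,None]
def proj(C,X):
    K,R,t=C;p=(np.atleast_2d(X)@R.T+t)@K.T;return p[:,:2]/p[:,2:]
E
python3 - <<'E'
from h import *
im=cv2.imread("pics/top0.png");a=cv2.resize(im[200:270,140:220],(560,490),interpolation=cv2.INTER_CUBIC)
b=cv2.resize(im[95:255,240:340],(306,490),interpolation=cv2.INTER_CUBIC)[:, :240]
b=cv2.resize(im[150:250,260:330],(240,343),interpolation=cv2.INTER_CUBIC);b=cv2.copyMakeBorder(b,0,147,0,0,cv2.BORDER_CONSTANT)
cv2.imwrite("pics/crop1.png",np.hstack([a,b]))
C=cam("top")
for n,p,z in [("cart",(174,235),.06),("hous",(281,112),.088),("open end L",(275,243),.016),("openend R",(320,237),.016),("post",(280,211),.05),("post",(309,207),.05),("spare",(398,243),.07),("key",(134,283),0),("yellow",(183,185),.05),("blue",(228,266),.05)]: print(n,ray(C,p,z).round(3))
E
```

```text
cart [[0.43  0.266 0.06 ]]
hous [[0.741 0.01  0.088]]
open end L [[0.42  0.02  0.016]]
openend R [[ 0.437 -0.094  0.016]]
post [[0.496 0.008 0.05 ]]
post [[ 0.507 -0.064  0.05 ]]
spare [[ 0.418 -0.278  0.07 ]]
key [[0.315 0.371 0.   ]]
yellow [[0.558 0.252 0.05 ]]
blue [[0.358 0.133 0.05 ]]
```

View pics/crop1.png

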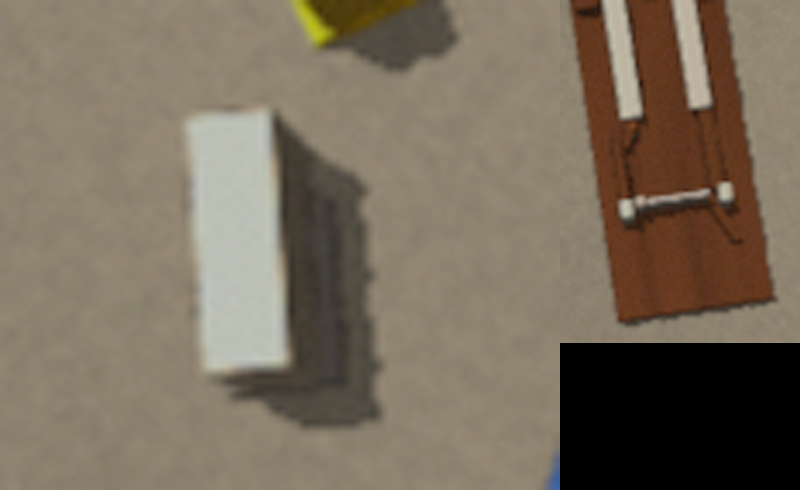

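The white block is confirmed as the cartridge, but which end of the foot is pointed isn't clear from above. I'll go over it for a close look.

>>> apply_moves(
  plan=[
    [0.051,-0.0315,-0.01,0,0,0,-1],
    [0.051,-0.0315,-0.01,0,0,0,-1],
    [0.051,-0.0315,-0.01,0,0,0,-1],
    [0.051,-0.0315,-0.01,0,0,0,-1],
    [0.051,-0.0315,-0.01,0,0,0,-1],
    [0.051,-0.0315,-0.01,0,0,0,-1],
    [0.016,-0.0543,0,0,0,0,-1],
    [0.016,-0.0543,0,0,0,0,-1],
  ],
)

```text
t: 1.1
tcp_pos: [0.4318, -0.1849, 0.2692]
tool_rot: [0.984, 0.18, -0.0, -0.0]
force: [1.0, 0.1, 0.1]
finger_gap: 0.999
gripper_force: 0.0
```

>>> apply_moves(
  plan=[
    [0.016,-0.0543,0,0,0,0,-1],
    [0.016,-0.0543,0,0,0,0,-1],
    [0.016,-0.0543,0,0,0,0,-1],
    [0.016,-0.0543,0,0,0,0,-1],
    [0.016,-0.0543,0,0,0,0,-1],
    [0.016,-0.0543,0,0,0,0,-1],
    [0.016,-0.0543,0,0,0,0,-1],
    [0.016,-0.0543,0,0,0,0,-1],
  ],
)

```text
t: 2.1
tcp_pos: [0.3976, 0.2664, 0.2693]
tool_rot: [0.984, 0.18, -0.0, 0.0]
force: [0.1, -0.7, 0.8]
finger_gap: 1.001
gripper_force: 0.0
```

>>> apply_moves(
  plan=[
    [0,0,0,0,0,0.18,-1],
    [0,0,0,0,0,0.18,-1],
    [0,0,0,0,0,0,-1],
    [0,0,0,0,0,0,-1],
  ],
)

```text
t: 2.6
tcp_pos: [0.3981, 0.2645, 0.2693]
tool_rot: [1.0, 0.002, -0.0, 0.0]
force: [-0.6, 0.7, 0.7]
finger_gap: 0.999
gripper_force: 0.0
```

```bash
python3 - <<'E'
from h import *
s=sense();print(s["tcp_pos"],s["tool_rot"],s["q"],s["force"])
im=snapshot("wrist")[:,:,::-1];cv2.imwrite("pics/w1.png",im)
im=snapshot("top")[:,:,::-1];cv2.imwrite("pics/top1.png",im)
E
```

```text
[0.39810884 0.26445165 0.2693329 ] [ 9.99998827e-01  1.51020946e-03 -2.42449677e-04  8.42548083e-05] [3.51948096e-01 2.52857788e-01 1.71176262e+00 8.88040891e-06
 1.17748552e+00 1.91972060e+00] [-0.59420224  0.67208396  0.72274557]
```

View pics/w1.png

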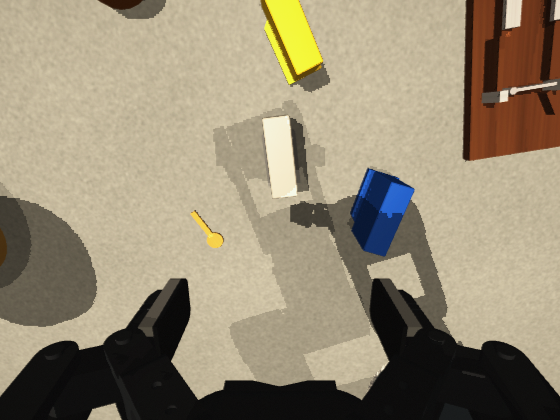

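The wrist view shows the white cartridge at (280,157), the yellow decoy at (293,40), the blue one at (382,212) and the key at (208,230). The gripper's shadow hides the foot, so I'll enlarge a crop with more contrast.

```bash
python3 - <<'E'
from h import *
def st(a): 
    a=a.astype(float);return np.clip(255*(a/255)**.5*1.2-40,0,255).astype(np.uint8)
a=cv2.imread("pics/w1.png")[95:215,230:330];b=cv2.imread("pics/top1.png")[205:265,150:200]
cv2.imwrite("pics/crop2.png",np.hstack([st(cv2.resize(x,(400,480),interpolation=cv2.INTER_CUBIC)) for x in(a,b)]))
E
```

```text
(no output)
```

View pics/crop2.png

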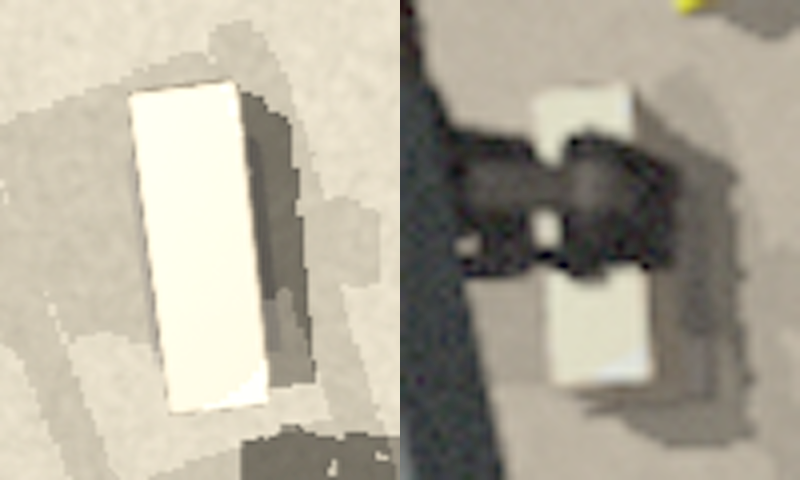

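>>> apply_moves(
  plan=[
    [0.04,0.02,0.02,0,0,0,-1],
    [0.04,0.02,0.02,0,0,0,-1],
    [0.02,0,0.02,0,0,0,-1],
    [0,0,0,0,0,0,-1],
    [0,0,0,0,0,0,-1],
  ],
)

```text
t: 3.32
tcp_pos: [0.4975, 0.2247, 0.2099]
tool_rot: [1.0, 0.001, -0.0, -0.0]
force: [-0.6, -0.7, 0.4]
finger_gap: 0.999
gripper_force: 0.0
```

```bash
python3 - <<'E'
from h import *
s=sense();print(s["tcp_pos"])
im=np.ascontiguousarray(snapshot("wrist")[:,:,::-1]);cv2.imwrite("pics/w2.png",im)
C=cam("wrist",s)
p=proj(C,[[.43,.266,.04]])[0].astype(int);print(p)
x0,y0=max(p[0]-75,0),max(p[1]-80,0);c=im[y0:y0+160,x0:x0+150];print(x0,y0)
a=cv2.resize(c,None,fx=3.7,fy=3.7,interpolation=cv2.INTER_CUBIC).astype(float)
cv2.imwrite("pics/crop3.png",np.clip(255*(a/255)**.5*1.2-40,0,255))
# white top face by mask, from first wrist picture
w=cv2.imread("pics/w1.png");m=((w.min(2)>195)).astype(np.uint8);m[230:]=0
n,l,stt,cc=cv2.connectedComponentsWithStats(m)
print([(stt[i],cc[i].round(1)) for i in range(1,n) if stt[i][4]>500])
E
```

```text
[0.4974775  0.22474441 0.20987337]
[242 248]
167 168
[(array([ 263,  116,   34,   82, 1934], dtype=int32), array([279.8, 156.1]))][ WARN:0@1.279] global loadsave.cpp:1063 imwrite_ Unsupported depth image for selected encoder is fallbacked to CV_8U.
```

View pics/crop3.png

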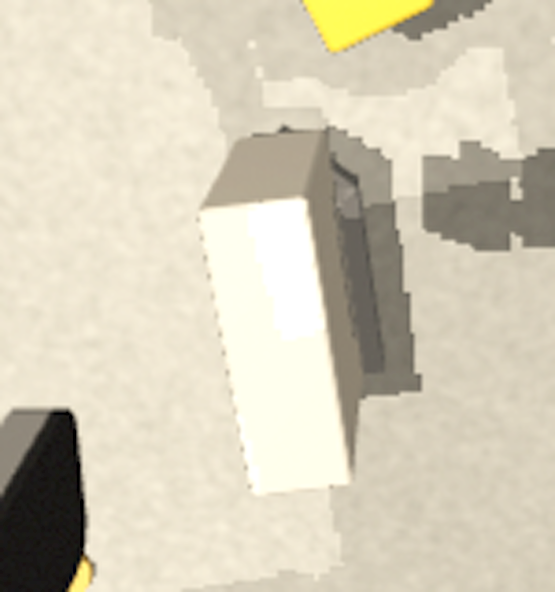

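The foot's point peeks out at the far end, at crop (285,128). The foot tapers there and is square at the near end, so the pointed end is already away from the robot (+x). Now I'll get the cartridge pose from the top-face mask and the diffuser pose from the base outline and rails.

```bash
python3 - <<'E'
from h import *
def face(img,s,name,lo,box=None):
    w=cv2.imread(img);m=(w.min(2)>lo).astype(np.uint8)
    n,l,stt,cc=cv2.connectedComponentsWithStats(m)
    return w,m,n,l,stt,cc
import types
s1=dict(tcp_pos=np.array([0.39810884,0.26445165,0.2693329]),tool_rot=[9.99998827e-01,1.51020946e-03,-2.42449677e-04,8.42548083e-05])
s2=sense()
for img,s,lo,b in (("pics/w1.png",s1,195,(0,230)),("pics/w2.png",s2,195,(150,330))):
    w=cv2.imread(img);m=(w.min(2)>lo).astype(np.uint8);m[:b[0]]=0;m[b[1]:]=0
    m=cv2.morphologyEx(m,cv2.MORPH_OPEN,np.ones((5,5)))
    n,l,stt,cc=cv2.connectedComponentsWithStats(m);i=1+np.argmax(stt[1:,4])
    c=max(cv2.findContours((l==i).astype(np.uint8),0,1)[0],key=cv2.contourArea)[:,0]
    P=ray(cam("wrist",s),c,.08)[:,:2].astype(np.float32)
    r=cv2.minAreaRect(P*1000);print(img,stt[i],np.round(r[0]),np.round(r[1],1),r[2])
# wood base from top0
w=cv2.imread("pics/top0.png");h=cv2.cvtColor(w,cv2.COLOR_BGR2HSV)
m=((h[...,0]<14)|(h[...,0]>170))&(h[...,1]>110)&(w.max(2)<150);m=m.astype(np.uint8);m[:97]=0;m[245:]=0;m[:,:255]=0;m[:,330:]=0
m=cv2.morphologyEx(m,cv2.MORPH_CLOSE,np.ones((9,9)))
c=max(cv2.findContours(m,0,1)[0],key=cv2.contourArea)[:,0]
C=cam("top")
ap=cv2.approxPolyDP(c.reshape(-1,1,2),4,True)[:,0];print(np.c_[ap,ray(C,ap,.016)[:,:2].round(3)])
# white posts/lips
m=(w.min(2)>140).astype(np.uint8);m[:120]=0;m[230:]=0;m[:,:262]=0;m[:,320:]=0
n,l,stt,cc=cv2.connectedComponentsWithStats(m)
for i in range(1,n):
    if stt[i][4]>4: print(stt[i],cc[i].round(1),ray(C,cc[i],.05).round(3)[0,:2],ray(C,cc[i],.036).round(3)[0,:2])
E
```

```text
pics/w1.png [ 264  117   32   80 1920] [431. 263.] [87.6 27.2] 6.715466499328613
pics/w2.png [ 222  222   38   79 2053] [432. 263.] [88.3 28.2] 6.478719711303711
[[ 3.00e+02  1.00e+02  8.03e-01 -4.10e-02]
 [ 2.89e+02  1.01e+02  7.99e-01 -1.20e-02]
 [ 2.93e+02  1.16e+02  7.57e-01 -2.30e-02]
 [ 2.86e+02  1.23e+02  7.38e-01 -4.00e-03]
 [ 2.70e+02  1.18e+02  7.51e-01  3.80e-02]
 [ 2.70e+02  1.04e+02  7.90e-01  3.90e-02]
 [ 2.58e+02  1.06e+02  7.84e-01  7.10e-02]
 [ 2.77e+02  2.43e+02  4.20e-01  1.50e-02]
 [ 3.21e+02  2.36e+02  4.39e-01 -9.60e-02]]
[275 120  12   2  19] [280.7 120.4] [0.732 0.01 ] [0.737 0.01 ]
[282 129   2   5   7] [282.7 130.6] [0.705 0.005] [0.71  0.004]
[291 135  12  46 225] [296.8 157.6] [ 0.634 -0.032] [ 0.638 -0.033]
[271 138  12  46 231] [276.8 160.3] [0.626 0.018] [0.63  0.018]
[307 204   3   4   9] [307.7 205.6] [ 0.51 -0.06] [ 0.513 -0.061]
[278 208   3   5  12] [278.9 210.2] [0.498 0.011] [0.5   0.011]
```

Cartridge: centre (0.4315, 0.263), yaw about 0.115. The measured face of 88 x 28 mm agrees with the stated 90 x 30. Diffuser: gate near (0.504, -0.024), yaw about 0.155. Next, one close look at the diffuser before gripping.

>>> apply_moves(
  plan=[
    [0.013,0.0587,-0.01,0,0,0,-1],
    [0.013,0.0587,-0.01,0,0,0,-1],
    [0.013,0.0587,-0.01,0,0,0,-1],
    [0.013,0.0587,-0.01,0,0,0,-1],
    [0,0,0,0,0,-0.157,-1],
    [0,0,0,0,0,0,-1],
    [0,0,0,0,0,0,-1],
  ],
)

```text
t: 4.25
tcp_pos: [0.5499, -0.0089, 0.25]
tool_rot: [0.997, 0.079, 0.0, -0.0]
force: [-0.4, 0.1, 0.0]
finger_gap: 1.0
gripper_force: 0.0
```

```bash
python3 - <<'E'
from h import *
s=sense();print(s["tcp_pos"],s["tool_rot"],s["force"]);np.savez("s3.npz",**{k:s[k] for k in("tcp_pos","tool_rot")})
im=np.ascontiguousarray(snapshot("wrist")[:,:,::-1]);cv2.imwrite("pics/w3.png",im)
E
```

```text
[ 0.54986524 -0.00893619  0.25001495] [ 9.96909089e-01  7.85636344e-02  1.48119182e-04 -2.99115680e-05] [-3.58753136e-01  1.12125112e-01  6.51573360e-05]
```

View pics/w3.png

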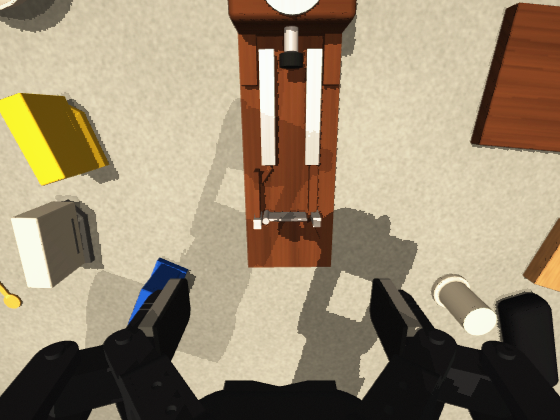

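The diffuser is seen squarely. Lips span about (267,107) and (313,107), posts are at (257,224) and (316,220), the base front edge runs (249,267) to (331,266), and the black seal is at (291,60).

```bash
python3 - <<'E'
from h import *
s=np.load("s3.npz");C=cam("wrist",s)
w=cv2.imread("pics/w3.png");m=(w.min(2)>185).astype(np.uint8);m[:46]=0;m[170:]=0;m[:,:250]=0;m[:,330:]=0
n,l,stt,cc=cv2.connectedComponentsWithStats(m);cs=[]
for i in range(1,n):
    if stt[i][4]<800: continue
    c=cv2.findContours((l==i).astype(np.uint8),0,1)[0][0][:,0]
    P=ray(C,c,.036)[:,:2]*1000;r=cv2.minAreaRect(P.astype(np.float32));print(stt[i],np.round(r[0],1),np.round(r[1],1),r[2]);cs.append(np.array(r[0]))
mid=sum(cs)/2;d=cs[1]-cs[0];print("mid",mid,"sep",np.hypot(*d),"yaw from sep",np.arctan2(d[0],-d[1]) if d[1]<0 else np.arctan2(-d[0],d[1]))
e=ray(C,[[249,267],[331,266]],.016);print("front",e.round(4),np.linalg.norm(e[1]-e[0]),e.mean(0))
p=ray(C,[[257.5,222],[316.5,218]],.05);print("posts",p.round(4),p.mean(0))
print("seal",ray(C,[[291,67],[291,54]],.058).round(4))
E
```

```text
[ 259   49   16  116 1587] [631.2  17.5] [123.2  15.7] 9.214595794677734
[ 306   49   16  116 1599] [639.4 -34.1] [123.2  15.8] 9.384378433227539
mid [635.27520752  -8.266366  ] sep 52.21413697978384 yaw from sep 0.15717668581144947
front [[ 0.4204  0.0128  0.016 ]
 [ 0.4399 -0.1005  0.016 ]] 0.11499332876604867 [ 0.43018918 -0.04388448  0.016     ]
posts [[ 0.5007  0.0094  0.05  ]
 [ 0.5171 -0.0609  0.05  ]] [ 0.50890557 -0.02577142  0.05      ]
seal [[ 6.761e-01 -2.100e-03  5.800e-02]
 [ 6.880e-01 -1.000e-04  5.800e-02]]
```

>>> apply_moves(
  plan=[
    [-0.0149,-0.0574,0,0,0,0,-1],
    [-0.0149,-0.0574,0,0,0,0,-1],
    [-0.0149,-0.0574,0,0,0,0,-1],
    [-0.0149,-0.0574,0,0,0,0,-1],
    [-0.0149,-0.0574,0,0,0,0.042,-1],
    [0,0,0.05,0,0,0,-1],
    [0,0,0.05,0,0,0,-1],
    [0,0,0,0,0,0,-1],
  ],
)

```text
t: 5.3
tcp_pos: [0.428, 0.2616, 0.1468]
tool_rot: [0.998, 0.059, -0.004, 0.001]
force: [-0.1, 0.1, 0.0]
finger_gap: 1.0
gripper_force: 0.0
```

```bash
python3 - <<'E'
from h import *
s=sense();print(s["tcp_pos"],Ro.from_quat(s["tool_rot"]).as_matrix()[:,0])
w=np.ascontiguousarray(snapshot("wrist")[:,:,::-1]);cv2.imwrite("pics/w4.png",w)
m=(w.min(2)>190).astype(np.uint8);C=cam("wrist",s);p=proj(C,[[.4315,.263,.08]])[0];print(p)
m=cv2.morphologyEx(m,cv2.MORPH_OPEN,np.ones((5,5)))
n,l,stt,cc=cv2.connectedComponentsWithStats(m);i=l[int(p[1]),int(p[0])]
c=cv2.findContours((l==i).astype(np.uint8),0,1)[0][0][:,0]
r=cv2.minAreaRect((ray(C,c,.08)[:,:2]*1000).astype(np.float32));print(stt[i],r)
E
```

```text
[0.42798444 0.26159785 0.14675189] [ 0.99310433  0.11689142 -0.00895432]
[276.52080409 218.01750379]
[ 258  161   37   79 2791] ((444.60430908203125, 264.69195556640625), (61.52351760864258, 27.305030822753906), 7.051319599151611)
```

>>> apply_moves(
  plan=[
    [0,0,0,0,0,0,-1],
    [0,0,0,0,0,0,-1],
  ],
)

```text
t: 5.6
tcp_pos: [0.4333, 0.2621, 0.1515]
tool_rot: [0.998, 0.058, 0.002, -0.001]
force: [0.4, -0.2, -0.3]
finger_gap: 0.995
gripper_force: 0.0
```

>>> apply_moves(
  plan=[
    [0,-0.001,0.03,0,0,0,-1],
    [0,0,0.03,0,0,0,-1],
    [0,0,0.03,0,0,0,-1],
    [0,0,0.015,0,0,0,-1],
    [0,0,0.006,0,0,0,-1],
    [0,0,0,0,0,0,-1],
    [0,0,0,0,0,0,-1],
    [0,0,0,0,0,0,-1],
  ],
)

```text
t: 6.6
tcp_pos: [0.4322, 0.2629, 0.0393]
tool_rot: [0.998, 0.058, 0.001, -0.0]
force: [0.1, 0.4, 0.0]
finger_gap: 0.999
gripper_force: 0.0
```

>>> apply_moves(
  plan=[
    [0,0,0,0,0,0,0.1],
    [0,0,0,0,0,0,0.1],
    [0,0,0,0,0,0,0.4],
    [0,0,0,0,0,0,1],
    [0,0,0,0,0,0,1],
    [0,0,0,0,0,0,1],
    [0,0,0,0,0,0,1],
    [0,0,0,0,0,0,1],
  ],
  force=35,
)

```text
t: 7.6
tcp_pos: [0.4318, 0.2629, 0.0387]
tool_rot: [0.998, 0.058, 0.0, -0.0]
force: [-0.8, 3.2, 3.9]
finger_gap: 0.343
gripper_force: 37.8
```

>>> apply_moves(
  plan=[
    [0,0,-0.01,0,0,0,1],
    [0,0,-0.03,0,0,0,1],
    [0,0,-0.04,0,0,0,1],
    [0,0,-0.03,0,0,0,1],
    [0,0,0,0,0,0,1],
    [0,0,0,0,0,0,1],
  ],
)

```text
t: 8.35
tcp_pos: [0.4303, 0.262, 0.1472]
tool_rot: [0.998, 0.058, -0.002, 0.001]
force: [0.3, 0.0, -5.6]
finger_gap: 0.341
gripper_force: 36.8
```

```bash
python3 - <<'E'
from h import *
s=sense();print(s["tcp_pos"],Ro.from_quat(s["tool_rot"]).as_matrix()[:,0],s["finger_gap"],s["gripper_force"],s["force"])
w=np.ascontiguousarray(snapshot("wrist")[:,:,::-1]);cv2.imwrite("pics/w5.png",w)
E
```

```text
[0.43028791 0.26200042 0.14723778] [ 0.99330754  0.11545591 -0.00317226] 0.3407827218866004 36.76506042480469 [ 0.34402926  0.03641075 -5.59088171]
```

View pics/w5.png

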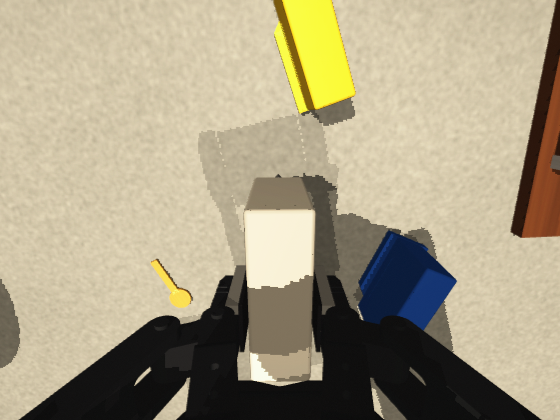

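The cartridge is held square and centred: its top front edge runs (246,210) to (314,209), and the foot's point is at (278,176). Carry it to just outside the lane mouth.

>>> apply_moves(
  plan=[
    [-0.0026,0.0188,0,0,0,0,1],
    [-0.0061,0.0452,0,0,0,0,1],
    [-0.0061,0.0452,0,0,0,0,1],
    [-0.0061,0.0452,0,0,0,0,1],
    [-0.0061,0.0452,0,0,0,0,1],
    [-0.0061,0.0452,0,0,0,0,1],
    [-0.0051,0.0377,0,0,0,0,1],
    [-0.0025,0.0188,0,0,0,-0.048,1],
  ],
)

```text
t: 9.4
tcp_pos: [0.4251, -0.0439, 0.1477]
tool_rot: [0.997, 0.081, -0.001, -0.0]
force: [-0.1, 0.1, -5.2]
finger_gap: 0.344
gripper_force: 36.9
```

>>> apply_moves(
  plan=[
    [0,0,0,0,0,0,1],
    [0,0,0.02,0,0,0,1],
    [0,0,0.02,0,0,0,1],
    [0,0,0.02,0,0,0,1],
    [0,0,0.01,0,0,0,1],
    [0,0,0,0,0,0,1],
    [0,0,0,0,0,0,1],
    [0,0,0,0,0,0,1],
  ],
)

```text
t: 10.4
tcp_pos: [0.4266, -0.0414, 0.0791]
tool_rot: [0.997, 0.082, 0.001, 0.0]
force: [0.2, 0.7, -5.0]
finger_gap: 0.342
gripper_force: 36.8
```

```bash
python3 - <<'E'
from h import *
s=sense();R=Ro.from_quat(s["tool_rot"]).as_matrix();print(s["tcp_pos"],R[:,0],R[:,2],s["force"])
w=np.ascontiguousarray(snapshot("wrist")[:,:,::-1]);cv2.imwrite("pics/w6.png",w)
C=cam("wrist",s);m=(w.min(2)>185).astype(np.uint8);m[170:]=0;m[:,:200]=0;m[:,360:]=0
n,l,stt,cc=cv2.connectedComponentsWithStats(m);cs=[]
for i in range(1,n):
    if stt[i][4]>150: print(stt[i],cc[i].round(1),ray(C,cc[i],.036).round(4))
E
```

```text
[ 0.42656029 -0.04138521  0.07911036] [0.98659927 0.1631568  0.00131573] [ 1.41654334e-03 -5.01584879e-04 -9.99998871e-01] [ 0.24805463  0.71666026 -5.03640708]
[328 103  17  22 336] [336.  113.8] [[ 0.5124 -0.0643  0.036 ]]
[222 104  93  14 613] [264.2 110.4] [[ 0.5071 -0.0197  0.036 ]]
[203 107  16  22 337] [210.7 117.4] [[0.4975 0.0128 0.036 ]]
```

View pics/w6.png

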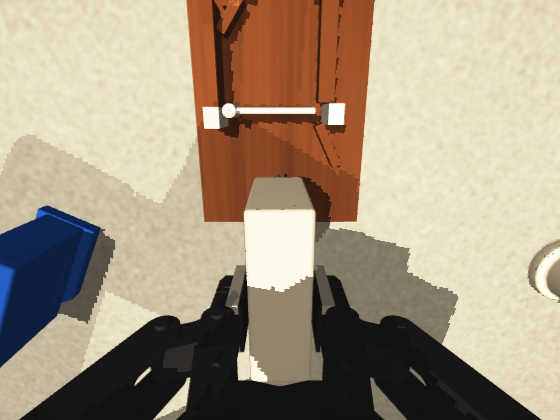

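The base corners (204,221) and (357,221) are centred at column 280.5, and the block is at column 280. The side edges look symmetrical too, so it is aligned. Now lower to the lane floor.

>>> apply_moves(
  plan=[
    [0,0,0.006,0,0,0,1],
    [0,0,0.006,0,0,0,1],
    [0,0,0.006,0,0,0,1],
    [0,0,0.003,0,0,0,1],
    [0,0,0,0,0,0,1],
    [0,0,0,0,0,0,1],
  ],
)

```text
t: 11.2
tcp_pos: [0.4261, -0.0413, 0.0575]
tool_rot: [0.997, 0.082, 0.0, 0.0]
force: [0.4, -1.3, -4.9]
finger_gap: 0.341
gripper_force: 36.8
```

>>> apply_moves(
  plan=[
    [0,0,0.001,0,0,0,1],
    [0,0,0,0,0,0,1],
  ],
)

```text
t: 11.45
tcp_pos: [0.4261, -0.0413, 0.0566]
tool_rot: [0.997, 0.082, 0.0, 0.0]
force: [0.3, -0.1, -3.8]
finger_gap: 0.343
gripper_force: 36.8
```

>>> apply_moves(
  plan=[
    [0,0,0.001,0,0,0,1],
    [0,0,0,0,0,0,1],
  ],
)

```text
t: 11.7
tcp_pos: [0.4261, -0.0413, 0.0555]
tool_rot: [0.997, 0.082, 0.0, -0.0]
force: [0.4, -0.2, -5.0]
finger_gap: 0.342
gripper_force: 36.8
```

>>> apply_moves(
  plan=[
    [0.006,0,0,0,0,0,1],
    [0.006,0,0,0,0,0,1],
    [0.006,0,0,0,0,0,1],
    [0.006,0,0,0,0,0,1],
    [0.006,0,0,0,0,0,1],
    [0.006,0,0,0,0,0,1],
    [0.006,0,0,0,0,0,1],
    [0,0,0,0,0,0,1],
  ],
)

```text
t: 12.7
tcp_pos: [0.4668, -0.0343, 0.0553]
tool_rot: [0.997, 0.082, -0.001, -0.0]
force: [-3.3, -2.2, -2.6]
finger_gap: 0.342
gripper_force: 37.0
```

>>> apply_moves(
  plan=[
    [0.005,0,0,0,0,0,1],
    [0.005,0,0,0,0,0,1],
    [0.005,0,0,0,0,0,1],
    [0.005,0,0,0,0,0,1],
    [0,0,0,0,0,0,1],
  ],
)

```text
t: 13.32
tcp_pos: [0.4885, -0.0316, 0.0555]
tool_rot: [0.997, 0.082, 0.001, 0.0]
force: [-1.6, -3.8, -6.5]
finger_gap: 0.347
gripper_force: 36.6
```

>>> apply_moves(
  plan=[
    [0.005,0,0,0,0,0,1],
    [0.005,0,0,0,0,0,1],
    [0.005,0,0,0,0,0,1],
    [0.005,0,0,0,0,0,1],
    [0,0,0,0,0,0,1],
  ],
)

```text
t: 13.95
tcp_pos: [0.5078, -0.0283, 0.0555]
tool_rot: [0.997, 0.082, 0.001, 0.0]
force: [-2.3, -3.8, -6.2]
finger_gap: 0.342
gripper_force: 36.6
```

>>> apply_moves(
  plan=[
    [0.005,0,0,0,0,0,1],
    [0.005,0,0,0,0,0,1],
    [0.005,0,0,0,0,0,1],
    [0.005,0,0,0,0,0,1],
    [0,0,0,0,0,0,1],
  ],
)

```text
t: 14.58
tcp_pos: [0.5283, -0.0247, 0.0557]
tool_rot: [0.997, 0.082, 0.001, 0.0]
force: [0.7, -2.8, -6.3]
finger_gap: 0.341
gripper_force: 36.7
```

>>> apply_moves(
  plan=[
    [0.005,0,0,0,0,0,1],
    [0.005,0,0,0,0,0,1],
    [0.005,0,0,0,0,0,1],
    [0,0,0,0,0,0,1],
  ],
)

```text
t: 15.08
tcp_pos: [0.5428, -0.0223, 0.0556]
tool_rot: [0.997, 0.082, 0.001, 0.0]
force: [1.0, -2.4, -4.8]
finger_gap: 0.34
gripper_force: 36.7
```

>>> apply_moves(
  plan=[
    [0.005,0,0,0,0,0,1],
    [0.005,0,0,0,0,0,1],
    [0.005,0,0,0,0,0,1],
    [0,0,0,0,0,0,1],
  ],
)

```text
t: 15.58
tcp_pos: [0.5494, -0.0201, 0.0563]
tool_rot: [0.996, 0.084, -0.007, -0.0]
force: [-14.4, -6.9, 10.5]
finger_gap: 0.347
gripper_force: 38.8
```

Resistance of about 15 N at lane x of about 41 mm, so back off and look.

>>> apply_moves(
  plan=[
    [-0.005,0,0,0,0,0,1],
    [-0.005,0,0,0,0,0,1],
    [-0.004,0,0,0,0,0,1],
    [0,0,0,0,0,0,1],
  ],
)

```text
t: 16.08
tcp_pos: [0.5434, -0.0222, 0.0556]
tool_rot: [0.997, 0.082, 0.001, 0.0]
force: [2.0, -1.8, -4.1]
finger_gap: 0.342
gripper_force: 36.8
```

```bash
python3 - <<'E'
from h import *
s=sense();R=Ro.from_quat(s["tool_rot"]).as_matrix();print(s["tcp_pos"],R[:,0],R[:,2],s["force"],s["ft_torque"])
w=np.ascontiguousarray(snapshot("wrist")[:,:,::-1]);cv2.imwrite("pics/w7.png",w)
t=np.ascontiguousarray(snapshot("top")[:,:,::-1]);cv2.imwrite("pics/t7.png",t)
c=snapshot("scene")[:,:,::-1];cv2.imwrite("pics/s7.png",c)
a=cv2.resize(w[0:300,150:410],(520,600),interpolation=cv2.INTER_CUBIC)
b=cv2.resize(c[205:285,220:294],(278,300),interpolation=cv2.INTER_CUBIC);d=cv2.resize(t[100:250,210:349],(278,300))
cv2.imwrite("pics/look7.png",np.hstack([a,np.vstack([b,d])]))
E
```

```text
[ 0.5433841  -0.02222661  0.05563857] [0.98666492 0.16275589 0.00168929] [ 1.75516195e-03 -2.60922582e-04 -9.99998426e-01] [ 2.04940638 -1.80468181 -4.13038242] [-0.42962896 -0.47057516 -0.02826442]
```

View pics/look7.png

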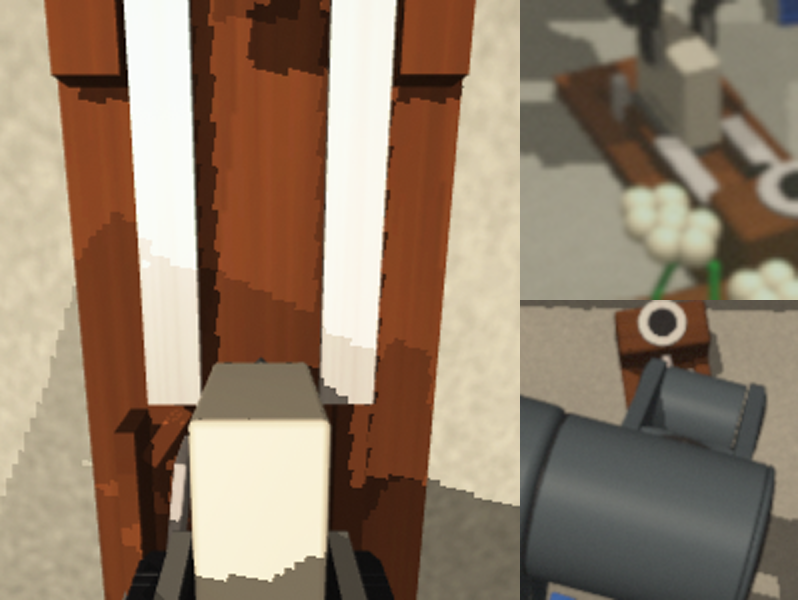

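The view shows the block centred between the lips (lips' mid at crop column 262, block and nose at about 261), and the yaw matches. So lateral fit isn't the cause, and I'll feel for the floor to check height.

>>> apply_moves(
  plan=[
    [0,0,0.001,0,0,0,1],
    [0,0,0,0,0,0,1],
    [0,0,0,0,0,0,1],
  ],
)

```text
t: 16.6
tcp_pos: [0.5431, -0.0223, 0.0553]
tool_rot: [0.997, 0.082, 0.001, 0.0]
force: [0.0, -1.5, 5.6]
finger_gap: 0.343
gripper_force: 38.0
```

```bash
python3 - <<'E'
from h import *
s=sense();print(s["tcp_pos"],s["force"],s["ft_torque"])
w=cv2.imread("pics/w7.png").astype(int);S=dict(tcp_pos=[.5433841,-.0222266,.0556386],tool_rot=[.99668,.0816,0.0009,0.0002]);
C=cam("wrist",S)
a=.1635;o=np.array([.509,-.028]);e=np.array([np.cos(a),np.sin(a)]);n=np.array([-e[1],e[0]])
def L(x,y,z): return np.r_[o+x*e+y*n,z]
for nm,p in (("lip start in",(.066,.018,.036)),("",(.066,-.018,.036)),("lip far",(.15,.018,.036)),("",(.15,-.018,.036)),("block top L",(.0797,.015,.096)),("R",(.0797,-.015,.096)),("nose",(.0797,0,.0265))): 
    q=proj(C,L(*p))[0];print(nm,((q-[150,0])*2).round(0))
E
```

```text
[ 0.54308274 -0.02229453  0.05527063] [ 0.01237368 -1.50396835  5.58883131] [-0.46744999 -0.2830747  -0.05975293]
lip start in [196. 401.]
 [315. 401.]
lip far [185.  90.]
 [323.  90.]
block top L [180. 414.]
R [326. 414.]
nose [255. 350.]
```

The floor is met at TCP z = 0.0553, so height is right too. Lift just off the floor and probe the resistance in small steps, watching the moments.

>>> apply_moves(
  plan=[
    [0.002,0,-0.001,0,0,0,1],
    [0.002,0,0,0,0,0,1],
    [0,0,0,0,0,0,1],
  ],
)

```text
t: 16.98
tcp_pos: [0.5438, -0.022, 0.0557]
tool_rot: [0.997, 0.082, -0.003, 0.0]
force: [-4.8, -6.5, 7.9]
finger_gap: 0.339
gripper_force: 38.4
```

```bash
cat > p.py <<'E'
from h import *
s=sense();R=Ro.from_quat(s["tool_rot"]).as_matrix()
a=.1635;d=s["tcp_pos"][:2]-[.509,-.028];c,k=np.cos(a),np.sin(a)
f=s["force"];t=s["ft_torque"];M=np.array([[c,k],[-k,c]])
print("t",round(s["t"],2),"lane xy",(M@d*1000).round(1),"z",s["tcp_pos"][2].round(4),"F",(M@f[:2]).round(1),f[2].round(1),"T",(M@t[:2]).round(2),t[2].round(2),"toolx lane",(M@R[:2,0])[1].round(4),R[2,0].round(4))
E
python3 p.py
```

```text
t 16.98 lane xy [35.4  0.3] z 0.0557 F [-5.8 -5.7] 7.9 T [-1.17  0.9 ] -0.16 toolx lane 0.0016 -0.0058
```

>>> apply_moves(
  plan=[
    [0.002,0,0,0,0,0,1],
    [0,0,0,0,0,0,1],
    [0,0,0,0,0,0,1],
  ],
)

```text
t: 17.35
tcp_pos: [0.5442, -0.0219, 0.0558]
tool_rot: [0.997, 0.083, -0.005, 0.0]
force: [-7.8, -6.6, 12.6]
finger_gap: 0.341
gripper_force: 38.8
```

```bash
python3 p.py
```

```text
t 17.35 lane xy [35.7  0.3] z 0.0558 F [-8.8 -5.2] 12.6 T [-1.46  1.47] -0.12 toolx lane 0.002 -0.009
```

>>> apply_moves(
  plan=[
    [0.002,0,0,0,0,0,1],
    [0,0,0,0,0,0,1],
    [0,0,0,0,0,0,1],
  ],
)

```text
t: 17.73
tcp_pos: [0.5446, -0.0218, 0.056]
tool_rot: [0.997, 0.083, -0.006, 0.0]
force: [-11.8, -8.8, 15.0]
finger_gap: 0.342
gripper_force: 39.3
```

```bash
python3 p.py
```

```text
t 17.73 lane xy [36.1  0.3] z 0.056 F [-13.1  -6.7] 15.0 T [-1.66  2.09] -0.21 toolx lane 0.0025 -0.0123
```

The floor load rises along with the drag (15 N upward, ratio about 0.65), so the nose is digging into the floor and sticking by friction. Back off slightly, lift 2 mm and slide clear of the floor, since the lips leave 4 mm.

>>> apply_moves(
  plan=[
    [-0.006,0,-0.001,0,0,0,1],
    [0,0,-0.001,0,0,0,1],
    [0,0,0,0,0,0,1],
    [0,0,0,0,0,0,1],
  ],
)

```text
t: 18.23
tcp_pos: [0.5435, -0.0213, 0.0567]
tool_rot: [0.997, 0.082, -0.001, -0.0]
force: [-1.0, -2.5, -4.6]
finger_gap: 0.348
gripper_force: 36.6
```

```bash
python3 p.py
```

```text
t 18.23 lane xy [35.2  1. ] z 0.0567 F [-1.4 -2.3] -4.6 T [-0.46  0.23] 0.02 toolx lane 0.0008 -0.0025
```

>>> apply_moves(
  plan=[
    [0.003,0,0,0,0,0,1],
    [0.003,0,0,0,0,0,1],
    [0.002,0,0,0,0,0,1],
    [0,0,0,0,0,0,1],
    [0,0,0,0,0,0,1],
  ],
)

```text
t: 18.85
tcp_pos: [0.5503, -0.0209, 0.0572]
tool_rot: [0.997, 0.083, -0.003, 0.0]
force: [-4.0, -5.3, -4.7]
finger_gap: 0.34
gripper_force: 36.9
```

```bash
python3 p.py
```

```text
t 18.85 lane xy [41.9  0.3] z 0.0572 F [-4.8 -4.6] -4.7 T [-0.95  1.11] 0.06 toolx lane 0.0018 -0.005
```

>>> apply_moves(
  plan=[
    [0,0.001,0,0,0,0,1],
    [0,0,0,0,0,0,1],
    [0,0,0,0,0,0,1],
  ],
)

```text
t: 19.23
tcp_pos: [0.5531, -0.0214, 0.0576]
tool_rot: [0.997, 0.082, 0.001, 0.0]
force: [-1.1, -1.8, -5.5]
finger_gap: 0.343
gripper_force: 36.6
```

```bash
python3 p.py
```

```text
t 19.23 lane xy [44.6 -0.6] z 0.0576 F [-1.4 -1.7] -5.5 T [-0.47  0.17] 0.05 toolx lane 0.0002 0.0011
```

>>> apply_moves(
  plan=[
    [0.002,0,0,0,0,0,1],
    [0.002,0,0,0,0,0,1],
    [0,0,0,0,0,0,1],
    [0,0,0,0,0,0,1],
  ],
)

```text
t: 19.73
tcp_pos: [0.557, -0.0208, 0.0576]
tool_rot: [0.997, 0.082, 0.001, 0.0]
force: [-0.6, -1.8, -4.3]
finger_gap: 0.343
gripper_force: 36.7
```

```bash
python3 p.py
```

```text
t 19.73 lane xy [48.5 -0.7] z 0.0576 F [-0.8 -1.6] -4.3 T [-0.45 -0.03] 0.02 toolx lane 0.0003 0.0011
```

Shifting 1 mm to the right freed it, and it passes smoothly now. Carry on.

>>> apply_moves(
  plan=[
    [0.003,0,0,0,0,0,1],
    [0.003,0,0,0,0,0,1],
    [0.003,0,0,0,0,0,1],
    [0.003,0,0,0,0,0,1],
    [0,0,0,0,0,0,1],
  ],
)

```text
t: 20.35
tcp_pos: [0.569, -0.0188, 0.0576]
tool_rot: [0.997, 0.082, 0.001, 0.0]
force: [0.8, -3.1, -5.1]
finger_gap: 0.345
gripper_force: 36.6
```

```bash
python3 p.py
```

```text
t 20.35 lane xy [60.7 -0.7] z 0.0576 F [ 0.3 -3.2] -5.1 T [-0.44  0.04] 0.05 toolx lane 0.0004 0.0011
```

>>> apply_moves(
  plan=[
    [0.003,0,0,0,0,0,1],
    [0.003,0,0,0,0,0,1],
    [0.003,0,0,0,0,0,1],
    [0.003,0,0,0,0,0,1],
    [0,0,0,0,0,0,1],
  ],
)

```text
t: 20.98
tcp_pos: [0.5808, -0.0169, 0.0576]
tool_rot: [0.997, 0.082, 0.001, 0.0]
force: [-0.5, -0.8, -4.6]
finger_gap: 0.344
gripper_force: 36.7
```

```bash
python3 p.py
```

```text
t 20.98 lane xy [72.7 -0.7] z 0.0576 F [-0.6 -0.7] -4.6 T [-0.47  0.04] 0.07 toolx lane 0.0004 0.0011
```

>>> apply_moves(
  plan=[
    [0.003,0,0,0,0,0,1],
    [0.003,0,0,0,0,0,1],
    [0.003,0,0,0,0,0,1],
    [0.003,0,0,0,0,0,1],
    [0,0,0,0,0,0,1],
  ],
)

```text
t: 21.6
tcp_pos: [0.5927, -0.0149, 0.0576]
tool_rot: [0.997, 0.082, 0.001, 0.0]
force: [-0.4, -2.5, -4.3]
finger_gap: 0.342
gripper_force: 36.7
```

```bash
python3 p.py
```

```text
t 21.6 lane xy [84.7 -0.7] z 0.0576 F [-0.8 -2.4] -4.3 T [-0.49  0.06] 0.07 toolx lane 0.0003 0.0012
```

>>> apply_moves(
  plan=[
    [0.003,0,0,0,0,0,1],
    [0.003,0,0,0,0,0,1],
    [0.003,0,0,0,0,0,1],
    [0.003,0,0,0,0,0,1],
    [0.003,0,0,0,0,0,1],
    [0.003,0,0,0,0,0,1],
    [0,0,0,0,0,0,1],
  ],
)

```text
t: 22.48
tcp_pos: [0.6097, -0.0115, 0.0572]
tool_rot: [0.997, 0.082, -0.0, -0.0]
force: [-0.9, 0.4, -8.4]
finger_gap: 0.341
gripper_force: 36.3
```

```bash
python3 p.py
```

```text
t 22.48 lane xy [ 1.021e+02 -1.000e-01] z 0.0572 F [-0.8  0.5] -8.4 T [0.03 0.13] -0.06 toolx lane -0.0002 -0.0002
```

>>> apply_moves(
  plan=[
    [0.003,0,0,0,0,0,1],
    [0.003,0,0,0,0,0,1],
    [0,0,0,0,0,0,1],
    [0,0,0,0,0,0,1],
  ],
)

```text
t: 22.98
tcp_pos: [0.6151, -0.0107, 0.0571]
tool_rot: [0.997, 0.082, -0.001, -0.0]
force: [-3.2, -0.6, -10.8]
finger_gap: 0.339
gripper_force: 35.9
```

```bash
python3 p.py
```

```text
t 22.98 lane xy [107.5  -0.2] z 0.0571 F [-3.2 -0.1] -10.8 T [0.07 0.38] -0.08 toolx lane 0.0 -0.0011
```

The gate has come free behind it (the side push is gone). The extra downward force suggests the foot is rubbing under the lips, so lower about 1 mm.

>>> apply_moves(
  plan=[
    [0,0,0.001,0,0,0,1],
    [0,0,0,0,0,0,1],
    [0,0,0,0,0,0,1],
  ],
)

```text
t: 23.35
tcp_pos: [0.617, -0.011, 0.0571]
tool_rot: [0.997, 0.082, 0.001, 0.0]
force: [0.7, -0.1, -7.0]
finger_gap: 0.342
gripper_force: 36.3
```

```bash
python3 p.py
```

```text
t 23.35 lane xy [109.3  -0.8] z 0.0571 F [ 0.6 -0.3] -7.0 T [ 0.11 -0.15] -0.03 toolx lane 0.0001 0.0029
```

>>> apply_moves(
  plan=[
    [0.002,0,0,0,0,0,1],
    [0.002,0,0,0,0,0,1],
    [0,0,0,0,0,0,1],
    [0,0,0,0,0,0,1],
  ],
)

```text
t: 23.85
tcp_pos: [0.6203, -0.0104, 0.0568]
tool_rot: [0.997, 0.082, 0.001, 0.0]
force: [0.1, 0.4, -5.6]
finger_gap: 0.339
gripper_force: 36.5
```

```bash
python3 p.py
```

```text
t 23.85 lane xy [112.7  -0.8] z 0.0568 F [0.2 0.3] -5.6 T [ 0.04 -0.07] -0.07 toolx lane 0.0003 0.0014
```

>>> apply_moves(
  plan=[
    [0.002,0,0,0,0,0,1],
    [0.001,0,0,0,0,0,1],
    [0,0,0,0,0,0,1],
    [0,0,0,0,0,0,1],
  ],
)

```text
t: 24.35
tcp_pos: [0.623, -0.0099, 0.0567]
tool_rot: [0.997, 0.082, 0.0, 0.0]
force: [0.1, -0.6, -5.4]
finger_gap: 0.342
gripper_force: 36.6
```

```bash
python3 p.py
```

```text
t 24.35 lane xy [115.4  -0.7] z 0.0567 F [ 0.  -0.6] -5.4 T [-0.05 -0.11] -0.01 toolx lane 0.0003 0.0008
```

>>> apply_moves(
  plan=[
    [0.002,0,0,0,0,0,1],
    [0.001,0,0,0,0,0,1],
    [0,0,0,0,0,0,1],
    [0,0,0,0,0,0,1],
  ],
)

```text
t: 24.85
tcp_pos: [0.6255, -0.0093, 0.0565]
tool_rot: [0.997, 0.082, 0.0, 0.0]
force: [-0.9, -0.5, -5.5]
finger_gap: 0.345
gripper_force: 36.7
```

```bash
python3 p.py
```

```text
t 24.85 lane xy [118.   -0.5] z 0.0565 F [-1.  -0.4] -5.5 T [-0.01 -0.04] 0.02 toolx lane 0.0004 0.0
```

>>> apply_moves(
  plan=[
    [0.001,0,0,0,0,0,1],
    [0.001,0,0,0,0,0,1],
    [0,0,0,0,0,0,1],
    [0,0,0,0,0,0,1],
  ],
)

```text
t: 25.35
tcp_pos: [0.6275, -0.009, 0.0565]
tool_rot: [0.997, 0.082, -0.0, -0.0]
force: [-0.9, 0.2, -6.2]
finger_gap: 0.344
gripper_force: 36.7
```

```bash
python3 p.py
```

```text
t 25.35 lane xy [120.   -0.6] z 0.0565 F [-0.9  0.3] -6.2 T [ 0.02 -0.02] 0.03 toolx lane 0.0003 -0.0001
```

>>> apply_moves(
  plan=[
    [0.001,0,0,0,0,0,1],
    [0.001,0,0,0,0,0,1],
    [0,0,0,0,0,0,1],
    [0,0,0,0,0,0,1],
  ],
)

```text
t: 25.85
tcp_pos: [0.6294, -0.0087, 0.0565]
tool_rot: [0.997, 0.082, -0.0, -0.0]
force: [-0.7, 0.8, -5.3]
finger_gap: 0.345
gripper_force: 36.7
```

```bash
python3 p.py
```

```text
t 25.85 lane xy [122.   -0.5] z 0.0565 F [-0.5  0.9] -5.3 T [ 0.01 -0.03] -0.02 toolx lane 0.0003 -0.0001
```

>>> apply_moves(
  plan=[
    [0.001,0,0,0,0,0,1],
    [0.001,0,0,0,0,0,1],
    [0,0,0,0,0,0,1],
    [0,0,0,0,0,0,1],
  ],
)

```text
t: 26.35
tcp_pos: [0.6314, -0.0083, 0.0565]
tool_rot: [0.997, 0.082, -0.0, -0.0]
force: [-0.6, -0.0, -5.3]
finger_gap: 0.346
gripper_force: 36.7
```

```bash
python3 p.py
```

```text
t 26.35 lane xy [124.   -0.5] z 0.0565 F [-0.6  0.1] -5.3 T [ 0.02 -0.05] -0.03 toolx lane 0.0003 -0.0001
```

>>> apply_moves(
  plan=[
    [0.001,0,0,0,0,0,1],
    [0.001,0,0,0,0,0,1],
    [0,0,0,0,0,0,1],
    [0,0,0,0,0,0,1],
  ],
)

```text
t: 26.85
tcp_pos: [0.6334, -0.008, 0.0565]
tool_rot: [0.997, 0.082, -0.0, -0.0]
force: [-0.2, 0.3, -4.1]
finger_gap: 0.345
gripper_force: 36.7
```

```bash
python3 p.py
```

```text
t 26.85 lane xy [126.   -0.6] z 0.0565 F [-0.2  0.4] -4.1 T [-0.  0.] 0.01 toolx lane 0.0003 -0.0
```

>>> apply_moves(
  plan=[
    [0.001,0,0,0,0,0,1],
    [0.001,0,0,0,0,0,1],
    [0,0,0,0,0,0,1],
    [0,0,0,0,0,0,1],
  ],
)

```text
t: 27.35
tcp_pos: [0.6351, -0.0077, 0.0565]
tool_rot: [0.997, 0.082, -0.0, -0.0]
force: [-1.0, -0.1, -4.0]
finger_gap: 0.345
gripper_force: 36.8
```

```bash
python3 p.py
```

```text
t 27.35 lane xy [127.7  -0.5] z 0.0565 F [-1.   0.1] -4.0 T [-0.03  0.19] 0.0 toolx lane 0.0003 -0.0006
```

>>> apply_moves(
  plan=[
    [0.001,0,0,0,0,0,1],
    [0.001,0,0,0,0,0,1],
    [0,0,0,0,0,0,1],
    [0,0,0,0,0,0,1],
  ],
)

```text
t: 27.85
tcp_pos: [0.637, -0.0074, 0.0565]
tool_rot: [0.997, 0.082, -0.0, -0.0]
force: [-3.4, -1.7, -3.6]
finger_gap: 0.342
gripper_force: 36.9
```

```bash
python3 p.py
```

```text
t 27.85 lane xy [129.6  -0.5] z 0.0565 F [-3.6 -1.1] -3.6 T [-0.1   0.51] 0.05 toolx lane 0.0003 -0.0007
```

>>> apply_moves(
  plan=[
    [0.001,0,0,0,0,0,1],
    [0.001,0,0,0,0,0,1],
    [0,0,0,0,0,0,1],
    [0,0,0,0,0,0,1],
  ],
)

```text
t: 28.35
tcp_pos: [0.6386, -0.0071, 0.0564]
tool_rot: [0.997, 0.082, -0.001, -0.0]
force: [-4.2, -2.0, -3.1]
finger_gap: 0.339
gripper_force: 37.1
```

```bash
python3 p.py
```

```text
t 28.35 lane xy [131.3  -0.5] z 0.0564 F [-4.5 -1.3] -3.1 T [-0.15  0.8 ] 0.01 toolx lane 0.0004 -0.0016
```

The seal was met at about 126.6 mm on the TCP, and it is now pressed about 4.7 mm (4.5 N). Lower onto the floor.

>>> apply_moves(
  plan=[
    [0.001,0,0.0005,0,0,0,1],
    [0,0,0.0005,0,0,0,1],
    [0,0,0,0,0,0,1],
    [0,0,0,0,0,0,1],
  ],
)

```text
t: 28.85
tcp_pos: [0.6394, -0.0069, 0.0558]
tool_rot: [0.997, 0.082, -0.001, -0.0]
force: [-5.8, -0.7, -0.1]
finger_gap: 0.346
gripper_force: 37.4
```

```bash
python3 p.py
```

```text
t 28.85 lane xy [132.1  -0.4] z 0.0558 F [-5.9  0.2] -0.1 T [-0.09  0.85] -0.05 toolx lane 0.0005 -0.002
```

>>> apply_moves(
  plan=[
    [0,0,0,0,0,0,0.25],
    [0,0,0,0,0,0,0.15],
    [0,0,0,0,0,0,0.05],
    [0,0,0,0,0,0,0],
    [0,0,0,0,0,0,0],
    [0,0,0,0,0,0,0],
  ],
  force=20,
)

```text
t: 29.6
tcp_pos: [0.6404, -0.0069, 0.0555]
tool_rot: [0.997, 0.082, 0.0, -0.0]
force: [1.0, -0.2, 0.6]
finger_gap: 0.505
gripper_force: 0.0
```

```bash
python3 p.py
```

```text
t 29.6 lane xy [133.   -0.6] z 0.0555 F [ 1.  -0.3] 0.6 T [-0.02  0.01] 0.02 toolx lane 0.0003 0.0001
```

Released with no residual contact. Rise straight up and check the result numerically.

>>> apply_moves(
  plan=[
    [0,0,-0.01,0,0,0,0],
    [0,0,-0.02,0,0,0,0],
    [0,0,-0.03,0,0,0,0],
    [0,0,-0.04,0,0,0,0],
    [-0.03,0,-0.04,0,0,0,0],
    [-0.03,0,-0.03,0,0,0,0],
    [0,0,0,0,0,0,0],
    [0,0,0,0,0,0,0],
  ],
)

```text
t: 30.6
tcp_pos: [0.5816, -0.0167, 0.2256]
tool_rot: [0.997, 0.082, 0.0, 0.0]
force: [0.7, 0.4, -0.6]
finger_gap: 0.501
gripper_force: 0.0
```

>>> apply_moves(
  plan=[
    [0,0,0,0,0,0,0],
    [0,0,0,0,0,0,0],
    [0,0,0,0,0,0,0],
    [0,0,0,0,0,0,0],
  ],
)

```text
t: 31.1
tcp_pos: [0.5812, -0.0166, 0.2251]
tool_rot: [0.997, 0.082, -0.0, -0.0]
force: [-0.2, 0.7, -0.2]
finger_gap: 0.502
gripper_force: 0.0
```

```bash
python3 - <<'E'
from h import *
s=sense();C=cam("wrist",s);w=np.ascontiguousarray(snapshot("wrist")[:,:,::-1]);cv2.imwrite("pics/w8.png",w)
a=.1635;o=np.array([.509,-.028]);M=np.array([[np.cos(a),np.sin(a)],[-np.sin(a),np.cos(a)]])
pc=proj(C,[np.r_[o+M.T@[.13,0],.096]])[0];print(s["tcp_pos"],pc)
m=(w.min(2)>185).astype(np.uint8);n,l,stt,cc=cv2.connectedComponentsWithStats(m)
for i in range(1,n):
    if stt[i][4]>25:
        for z in(.096,.046):print(stt[i],z,((M@(ray(C,cc[i],z)[0,:2]-o))*1000).round(1))
        if stt[i][0]<=pc[0]<=stt[i][0]+stt[i][2] and stt[i][1]<=pc[1]<=stt[i][1]+stt[i][3]:
            c=cv2.findContours((l==i).astype(np.uint8),0,1)[0][0][:,0]
            q=(ray(C,c,.096)[:,:2]-o)@M.T*1000;print("BLOCK",cv2.minAreaRect(q.astype(np.float32)))
E
```

```text
[ 0.58118052 -0.01662241  0.22509571] [277.62318854 140.92636498]
[ 0  0  7 15 64] 0.096 [236.  220.5]
[ 0  0  7 15 64] 0.046 [249.7 258.2]
[ 242    0   74   46 1599] 0.096 [223.  -1.]
[ 242    0   74   46 1599] 0.046 [234.5  -0.8]
[274  60  10  19 184] 0.096 [189.3  -0.8]
[274  60  10  19 184] 0.046 [195.1  -0.6]
[23 68  8 10 28] 0.096 [186.7 213.1]
[23 68  8 10 28] 0.046 [192.  249.6]
[354  74  13   9  39] 0.096 [182.9 -70. ]
[354  74  13   9  39] 0.046 [187.6 -81.6]
[ 246   77   18  117 1673] 0.096 [136.7  20.3]
[ 246   77   18  117 1673] 0.046 [133.6  24.1]
[ 264   77   49  117 3970] 0.096 [133.7  -7.1]
[ 264   77   49  117 3970] 0.046 [130.1  -8. ]
BLOCK ((132.4082489013672, -8.685750961303711), (41.30517578125, 101.83998107910156), 89.73580169677734)
[423  80   8   9  33] 0.096 [ 177.5 -128.1]
[423  80   8   9  33] 0.046 [ 181.3 -149.5]
[ 44  86  12  27 138] 0.096 [165.7 198. ]
[ 44  86  12  27 138] 0.046 [167.5 232. ]
[349  87   8   8  34] 0.096 [172.9 -64.9]
[349  87   8   8  34] 0.046 [175.9 -75.7]
[416  88   8  11  50] 0.096 [ 169.9 -123.1]
[416  88   8  11  50] 0.046 [ 172
[... 6056 characters left out ...]
 -207.9]
[362 291  14   8  50] 0.096 [-30.6 -96.2]
[362 291  14   8  50] 0.046 [ -62.2 -112.3]
[410 296  25  15 111] 0.096 [ -40.8 -158.2]
[410 296  25  15 111] 0.046 [ -74.2 -184.7]
[293 300   9   9  41] 0.096 [-41.5 -20.6]
[293 300   9   9  41] 0.046 [-75.  -23.8]
[429 305  38  19 199] 0.096 [ -51.4 -182. ]
[429 305  38  19 199] 0.046 [ -86.5 -212.6]
[278 312  11   8  26] 0.096 [-56.3  -4.4]
[278 312  11   8  26] 0.046 [-92.2  -4.8]
[232 335  12   8  39] 0.096 [-87.7  46.5]
[232 335  12   8  39] 0.046 [-129.    54.7]
[463 343  30  24 457] 0.096 [-106.1 -230.8]
[463 343  30  24 457] 0.046 [-150.5 -269.7]
[272 370  15  15  98] 0.096 [-141.4   -1.9]
[272 370  15  15  98] 0.046 [-191.8   -1.9]
```

The gate leaf lies at lane x of about 0 and spans flat (rows 249–251), so it is shut. Check the block's front edge against the black seal with a column profile.

```bash
python3 - <<'E'
from h import *
w=cv2.imread("pics/w8.png");s=sense();C=cam("wrist",s);g=w.min(2)
print(g[55:125,279].tolist());print(g[175:225,279].tolist())
for r in(100,150): print(r,g[r,240:325].tolist())
a=.1635;o=np.array([.509,-.028]);e=np.array([np.cos(a),np.sin(a)])
for x,z in((.169,.096),(.172,.096),(.175,.096),(.085,.096),(.082,.096),(.172,.07)):print(x,z,proj(C,[np.r_[o+x*e,z]]).round(1))
E
```

```text
[51, 135, 134, 134, 151, 241, 241, 241, 241, 241, 241, 241, 241, 241, 242, 242, 241, 241, 241, 241, 241, 241, 241, 237, 81, 32, 31, 31, 31, 32, 32, 31, 31, 31, 31, 34, 94, 237, 248, 251, 251, 251, 251, 251, 251, 251, 251, 251, 251, 251, 251, 251, 251, 251, 251, 251, 251, 251, 251, 251, 251, 251, 251, 250, 250, 250, 250, 250, 250, 250]
[228, 228, 228, 227, 227, 227, 227, 227, 227, 227, 227, 226, 226, 227, 227, 225, 191, 68, 37, 38, 37, 36, 37, 37, 37, 37, 37, 38, 38, 31, 32, 31, 30, 30, 29, 29, 30, 30, 30, 30, 30, 30, 29, 30, 30, 29, 29, 30, 29, 30]
100 [38, 38, 38, 38, 27, 14, 20, 247, 251, 251, 251, 252, 251, 250, 249, 249, 250, 251, 251, 251, 251, 251, 151, 39, 189, 241, 251, 252, 252, 252, 251, 251, 252, 252, 252, 252, 251, 251, 251, 251, 251, 251, 251, 251, 251, 251, 251, 251, 251, 251, 251, 250, 250, 250, 250, 250, 245, 215, 146, 242, 249, 250, 249, 247, 246, 246, 248, 249, 248, 248, 248, 246, 112, 15, 33, 38, 39, 40, 38, 39, 39, 38, 38, 38, 37]
150 [32, 32, 31, 32, 31, 32, 33, 32, 115, 213, 226, 226, 226, 224, 220, 221, 220, 216, 222, 224, 224, 224, 221, 126, 74, 210, 231, 233, 233, 233, 233, 232, 232, 232, 232, 232, 232, 231, 231, 231, 231, 231, 230, 230, 230, 230, 230, 230, 229, 229, 229, 229, 229, 229, 229, 219, 178, 102, 91, 92, 93, 90, 91, 89, 88, 202, 216, 217, 217, 215, 134, 41, 15, 29, 31, 31, 31, 30, 29, 30, 31, 30, 30, 29, 28]
0.169 0.096 [[277.5  94.9]]
0.172 0.096 [[277.5  91.2]]
0.175 0.096 [[277.5  87.4]]
0.085 0.096 [[277.7 189.3]]
0.082 0.096 [[277.7 192.4]]
0.172 0.07 [[277.6  92.8]]
```

```bash
python3 - <<'E'
from h import *
a=.1635;o=np.array([.509,-.028]);e=np.array([np.cos(a),np.sin(a)])
for nm,S,col in(("w3",np.load("s3.npz"),291),("w8",sense(),279)):
    w=cv2.imread(f"pics/{nm}.png").min(2).astype(int);C=cam("wrist",S)
    p=w[20:100,col];d=np.diff(p);ed=[20+i+.5 for i in range(79) if abs(d[i])>45]
    lipc=(267 if nm=="w3" else 254);q=np.diff(w[20:200,lipc]);le=[20+i+.5 for i in range(179) if abs(q[i])>60]
    print(nm,"seal col",[(r,round(float((ray(C,(col,r),.067)[0,:2]-o)@e)*1000,1)) for r in ed],"lip",[(r,round(float((ray(C,(lipc,r),.036)[0,:2]-o)@e)*1000,1)) for r in le])
    if nm=="w3": print(p.tolist())
E
```

```text
w3 seal col [(25.5, 204.4), (30.5, 200.2), (50.5, 182.8)] lip [(48.5, 190.0), (164.5, 65.8)]
[13, 10, 12, 9, 9, 25, 98, 128, 128, 131, 168, 235, 235, 235, 236, 235, 235, 235, 235, 235, 235, 235, 236, 236, 236, 235, 236, 236, 235, 234, 194, 55, 36, 29, 28, 30, 30, 30, 28, 29, 29, 30, 28, 29, 30, 22, 10, 10, 11, 15, 15, 22, 21, 22, 22, 22, 20, 22, 22, 22, 21, 24, 40, 40, 40, 39, 40, 41, 40, 39, 39, 40, 40, 40, 40, 40, 40, 40, 39, 39]
w8 seal col [(29.5, 225.2), (30.5, 224.4), (45.5, 212.4), (46.5, 211.6), (55.5, 204.2), (59.5, 200.8), (78.5, 184.7), (79.5, 183.9), (90.5, 174.2), (91.5, 173.4)] lip [(34.5, 227.6), (35.5, 226.7), (75.5, 190.4), (76.5, 189.4), (193.5, 65.8), (194.5, 64.6)]
```

```bash
python3 -c "
from station import *
print(sign_off())"
```

```text
the job is handed in; nothing more can be done
None
```

I handed the job in at about 31 s. The cartridge stands under the lips with the seal still pressed in about 1.5 mm by camera estimate (0.6 mm needed). The gate is shut behind it, the gripper is clear, and I felt no contact with the other things; the verdict was not reported.

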